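# Take the coil off the post and hold the shutter flap at its balance point

### The job

Slide the wound coil straight up off the post of the low shutter box while the flap under it stays shut, and set it down flat inside the small open metal tray (lower it in, do not drop it) and let go. Then take the flap by the cross-bar at its free end, swing it up to its over-centre balance point, upright, where it would fall neither forward nor back, without letting it go over, and finish while still holding it there at rest in the gripper. Leave the other things on the bench where they are.

Things in the scene. Friction and masses are not known exactly. Their poses are not given: they have to be found in the camera images.
- shutter_box: Fixed low grey box, 145 x 124 mm, top 32 mm above the bench. Origin on the bench; x points from the flap's free end to the hinge (away from the robot at yaw 0), y along the hinge, z up. In this frame: housing from x -50 to +95 mm; post axis x -10, y 0; hinge axis x +70, z 40; the shut flap's cross-bar x -95, z 40 mm, in front of the housing with only the bench below it.
- post_tip (a point): Tip of the fixed upright steel post, 14 mm in diameter, tip 91 mm above the bench; it passes up through a slot in the shut flap and stands 48 mm above the flap, 12 mm above the coil. Axes as the box.
- flap_hinge (a point): Middle of the flap's horizontal hinge axis, 40 mm above the bench. Axes as the box: y is the hinge axis. Fixed. The tall bench microscope stands fixed close to the right of the box (y below 0.10 m, x above 0.46 m, eyepieces 0.39 m high, taller behind): come in round its front, not over or through it.
- flap (a joint): Flap angle, rad. 0: shut, level, pointing from the hinge to the box's -x. Grows as the free end rises; 1.571: upright, the balance point; 2.4: lying back on the rear stop. Nearly frictionless hinge, no spring or catch: let go below 1.571 it falls shut, above it falls back. Its centre of mass lies in the flap's plane, which contains the hinge axis. 0.25 kg, give or take 30 percent.
- flap_bar (a point): Middle of the flap's round cross-bar: 10 mm diameter, 114 mm long, parallel to the hinge, 165 mm from its axis, in the flap's plane. Between bar and flap plate (6 mm thick, ends 112 mm from the axis) is a window 48 mm deep, 94 mm wide, so fingers pointing down can straddle the bar at any flap angle; the bar can turn in the fingers. Axes turn with the flap, as the box's when shut.
- coil: Loose wound coil: copper winding between two thin black flanges, 52 mm outer diameter (winding 50 mm), 36 mm high, bore 21 mm, about 0.15 kg, may differ by 30 percent. Starts over the post, resting on the shut flap, 43 mm above the bench. Origin at the centre of its underside, z up along its axis.
- tray: Fixed open metal tray, 140 (its x) x 120 (its y) x 15 mm, walls and floor about 4 mm thick. Origin at the centre of its underside on the bench.
- tray_in (a point): Centre of the tray's inner floor, about 4 mm above the bench; axes as the tray. Inside 132 x 112 mm.
- dish: Bystander, to be left alone: clear round petri dish, 58 mm across, 14 mm high.
- timer: Bystander, to be left alone: white bench timer, 60 x 64 x 18 mm.
- bottle_media: Bystander, to be left alone: white bottle with screw cap, 46 mm across, 105 mm high.
- tube_b: Bystander, to be left alone: clear capped tube standing upright, 26 mm across, 80 mm high.
- hex_driver: Bystander, to be left alone: hex driver lying flat, 147 mm long.
- marker_black: Bystander, to be left alone: marker pen lying flat, 135 mm long.
- pen_blue: Bystander, to be left alone: thin ball pen lying flat, 145 mm long.
There are look-alikes about, which are no part of the job. Of the things like the coil, leave any that is green; of the rest the larger one is meant.

How it is judged:
By the outcome, as a careful person would: the job done as asked, in the order asked, and still so for the second after the job is handed in, while the arm keeps its last pose, push and grip.
It also fails if it takes over 64 s, if anything falls off the work surface, if the arm or the gripper's body presses on something with over 40 N, if the wrist force passes 120 N, or if a joint passes its speed limit or range.

### The arm

A 6-joint arm with a two-finger parallel gripper is mounted at the origin on a cart in front of the work surface, level with it; the furniture and walls round the work are solid. World frame = base frame: x ahead of the robot, y to its left, z up, the work surface at z = 0. Lengths are in m, angles in rad, forces in N, time in s.
With the tool pointing down it reaches from about 0.275 to 0.825 m from the base axis. Payload 4.9 kg.
Tool frame: the origin (TCP) lies midway between the tips of the shut fingers; the grasp point (between the pads) lies 19 mm behind it (grip_point_offset is the distance from the TCP to the grasp point, in m); z points along the fingers, y is the line along which they close (so a half turn about z gives the same grasp; the last joint's range is limited). The gripper opens to 85 mm and grips with 20 to 120 N. Pads are 22 mm wide; open, the fingers measure 114 mm over their backs; the gripper's body (76 mm by 85 mm) begins 54 mm behind the grasp point. The pads swing forward as they close: fully open they stand 13 mm farther back than shut.
Start: joints at [-1.265, 0.326, -0.193, 1.052, 0, 1.437], TCP at [0.234, -0.498, 0.231] pointing down, gripper open.
Joint ranges: [-2.65, 2.65], [-0.97, 1.79], [-1.3, 1.35], [-1.93, 2.1], [-1.47, 1.37], [-3.14, 3.14]. Speed limits (rad/s): [2.57, 2.57, 3.14, 3.14, 3.14, 3.14].

### API

Orientations are given as a rotation vector (axis times angle).
In Python, from cell import * gives the robot as it stands. Calls block until the motion is done:
- movep(position, orientation): joint-space move of the TCP to a pose.
- move_l(position, velocity=0.15, rot=None, until_force=None): straight line of the TCP; rot=None keeps the orientation; velocity is the mean speed in m/s. With until_force (N) it stops when the force on the tool has changed by that much, and returns True; else False.
- set_joints(angles): joint-space move.
- let_go() and grab(newtons=None): open the fingers fully, or close them until they stop; newtons is the grip in N (None keeps the last).
- sleep(seconds).
- ik(position, orientation): joint angles nearest the present ones, or None.
- get_state(): the state.
- grab_frame(name): name is "scene" or "top" or "wrist"; returns a dict with "img" (400x640x3 uint8, red, green, blue), "fx", "fy", "cx", "cy" (pixels), "k1" (the pictures are not rectified: a ray, as slopes to the right and down, at radius r is drawn at 1 + k1 r^2 times it, then the intrinsics apply), "cam_to_world" (4x4, takes a point from camera to world coordinates); the wrist camera has in their place "T_tool_cam" (4x4, takes a point from camera to tool coordinates, whose origin is the TCP and whose axes are the flange's). Camera axes: x right, y down, z forward; pixel columns grow to the right and rows downward; lengths in m; the calibration is good to about 2 mm. A picture is of the moment at which its call begins: read the wrist's pose just before it. There is no depth.
A pose or a line that the arm cannot do raises MotionError and nothing moves.
- sign_off(): hands the job in; it is judged then, once.
Trained networks look in the newest picture that a camera, given by its name, has taken for a name from the list of things; names that differ only in an ending like _2 or _b are one class to them, and where a whole thing is asked for, a point or a joint stands for the part that bears it (a point fixed in the world has none). Each returns a list of dicts, best first, with "score" (0 to 1); they miss things now and then, are a little off and sometimes report something else, mostly with a low value. They report only what shows in the picture. A call takes as long as a camera call. They do not tell look-alikes from the thing itself.
- spot_in(camera, name): "centre" ([column, row] in pixels, amid what is visible of it).
- silhouettes(camera, name): "mask" (400x640 bool, what is visible of it) and "centre" ([column, row] in pixels, amid what is visible of it).
- tip_of(camera, name): "centre" ([column, row] in pixels: a listed point, or the origin of a listed thing).
The state is a dict: "clock": time; "q": joint angles; "joint_velocities": joint speeds; "tau": joint torques, N m; "position": TCP position; "eef_rot": TCP orientation; "contact_force": force on the tool from outside, world axes, zero at the start; "wrist_torque": the same for the moment, N m; "finger_gap": opening from 0.0 (shut) to 1.0 (fully open); "grasp_force": force on a finger pad.
Only numpy, scipy, OpenCV 4.12 (cv2) and the standard library are available. Lean on these libraries where they do the work, as an engineer would, in place of code of your own. Each camera call takes 0.05 s, during which the arm holds its last target. There are 200 camera calls.

## Working session

There is one attempt and no reset: what is moved stays moved. The work goes in short steps, each a Python script; the robot and the scene stay as the last script left them, time stands still between calls to the robot, and variables do not carry over. Pictures are saved under pics/ and viewed, at most 10 in all, crops included, and the job is handed in when it is done.

```bash
mkdir -p pics; cat > h.py <<'E'
from cell import *
import numpy as np, cv2
from scipy.spatial.transform import Rotation as R
def ray(f,px,T=None):
    T=np.array(f["cam_to_world"]) if T is None else T
    d=np.array([(px[0]-f["cx"])/f["fx"],(px[1]-f["cy"])/f["fy"]]);u=d.copy()
    for _ in range(20): u=d/(1+f["k1"]*(u@u))
    return T[:3,3],T[:3,:3]@np.array([u[0],u[1],1.])
def atz(f,px,z,T=None):
    o,d=ray(f,px,T); return o+d*(z-o[2])/d[2]
def wristT(f,s): 
    T=np.eye(4);T[:3,:3]=R.from_rotvec(s["eef_rot"]).as_matrix();T[:3,3]=s["position"]
    return T@np.array(f["T_tool_cam"])
def tri(rays):
    A=0;b=0
    for o,d in rays:
        d=d/np.linalg.norm(d);P=np.eye(3)-np.outer(d,d);A=A+P;b=b+P@o
    return np.linalg.solve(A,b)
def save(f,n): cv2.imwrite(f"pics/{n}.png",f["img"][:,:,::-1])
E
python3 - <<'E'
from h import *
F={}
for c in ("scene","top"):
    f=F[c]=grab_frame(c);save(f,c+"0")
    print(c,np.round(np.array(f["cam_to_world"])[:3,3],3))
    for n,z in (("coil",.061),("tray",.008),("shutter_box",.03),("flap",.04),("dish",.007),("bottle_media",.05)):
        for r in spot_in(c,n)[:4]: print(n,round(r["score"],2),np.round(r["centre"],1),np.round(atz(f,r["centre"],z),3))
    for n,z in (("post_tip",.091),("flap_hinge",.04),("flap_bar",.04),("tray_in",.004),("tray",0),("coil",.043),("shutter_box",0)):
        for r in tip_of(c,n)[:3]: print("tip",n,round(r["score"],2),np.round(r["centre"],1),np.round(atz(f,r["centre"],z),3))
s=get_state();print(s["clock"],s["eef_rot"])
E
```

```text
scene [-0.376  0.81   0.963]
coil 0.62 [330.5 208.3] [0.588 0.208 0.061]
coil 0.6 [394.6 242. ] [0.376 0.131 0.061]
coil 0.44 [348.5 261. ] [0.376 0.28  0.061]
tray 0.65 [223.9 277.8] [0.528 0.571 0.008]
tray 0.58 [269.8 254.3] [0.549 0.427 0.008]
shutter_box 0.65 [323.6 218.8] [0.588 0.231 0.03 ]
flap 0.98 [322.2 212.3] [0.606 0.226 0.04 ]
flap 0.61 [201.3 307.6] [0.432 0.661 0.04 ]
dish 0.79 [431.8 227.2] [ 0.42  -0.048  0.007]
bottle_media 0.79 [254.3 220.7] [0.657 0.424 0.05 ]
bottle_media 0.38 [329.1 174. ] [0.758 0.112 0.05 ]
tip post_tip 0.74 [330.8 203.2] [0.576 0.215 0.091]
tip flap_hinge 0.94 [312.3 203.8] [0.657 0.232 0.04 ]
tip flap_bar 0.79 [350.2 228.8] [0.501 0.193 0.04 ]
tip tray_in 0.6 [270.7 256.5] [0.544 0.427 0.004]
tip tray 0.87 [269.8 253.4] [0.56  0.422 0.   ]
tip coil 0.75 [346.8 263.9] [0.384 0.279 0.043]
tip coil 0.68 [395.3 243.6] [0.385 0.119 0.043]
tip coil 0.64 [331.2 213.8] [0.584 0.208 0.043]
tip shutter_box 0.66 [326.3 224.4] [0.592 0.219 0.   ]
tip shutter_box 0.58 [199.2 310.2] [0.462 0.662 0.   ]
top [0.413 0.216 1.397]
coil 0.65 [318. 206.] [0.58 
[... 202 characters left out ...]
0.61 [311.5 198.5] [0.609 0.214 0.04 ]
dish 0.6 [382.1 253.7] [ 0.415 -0.035  0.007]
bottle_media 0.75 [255.2 182.1] [0.666 0.41  0.05 ]
tip post_tip 0.83 [311.8 203.1] [0.586 0.213 0.091]
tip flap_hinge 0.56 [309.7 184.8] [0.657 0.22  0.04 ]
tip flap_hinge 0.39 [384.9 253.4] [ 0.416 -0.039  0.04 ]
tip flap_bar 0.83 [319.  229.5] [0.5   0.188 0.04 ]
tip tray_in 0.63 [254.8 216.6] [0.549 0.417 0.004]
tip tray 0.63 [256.8 219.2] [0.54 0.41 0.  ]
tip coil 0.59 [298.  255.5] [0.411 0.261 0.043]
tip coil 0.59 [187.4 240.8] [0.462 0.645 0.043]
tip coil 0.58 [347.7 253.7] [0.416 0.09  0.043]
tip shutter_box 0.81 [312.4 205.5] [0.589 0.211 0.   ]
1.4 [-3.06591101e+00 -6.85261473e-01  1.41485223e-05]
```

View pics/top0.png

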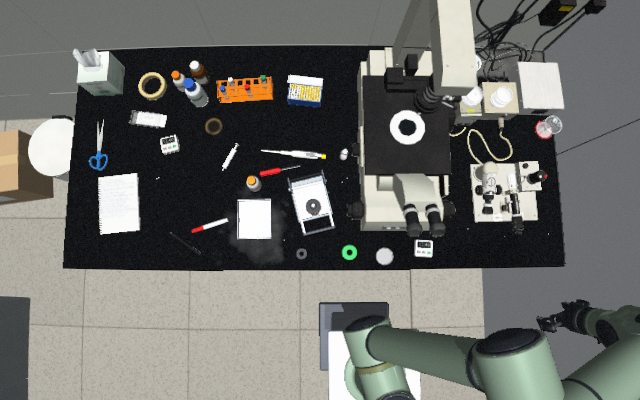

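View pics/scene0.png

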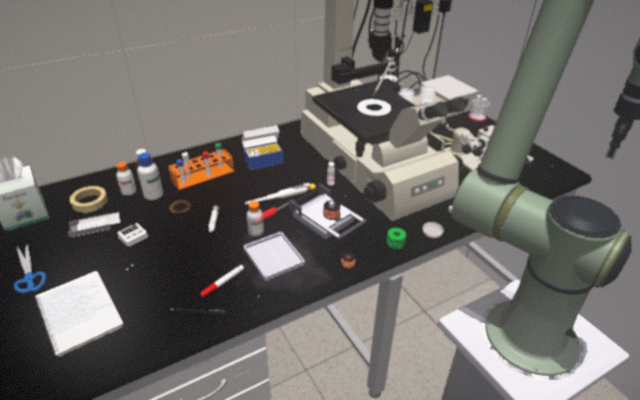

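The top picture shows the box with the coil on its post at about (313,206), bar towards (319,229) and hinge at (310,185). The tray is at (254,219), the green and small look-alikes at (349,252) and (301,254), and the microscope to the right from column 358. The scene picture agrees: box and coil at (331,210), tray at (272,255). I'll come in round the front of the microscope for a wrist view.

```bash
cat >> h.py <<'E'
def down(yaw):  # closing axis y along (cos yaw, sin yaw)
    y=np.array([np.cos(yaw),np.sin(yaw),0]);z=np.array([0,0,-1.])
    return R.from_matrix(np.c_[np.cross(y,z),y,z]).as_rotvec()
E
python3 - <<'E'
from h import *
yaw=.22
for k in (0,np.pi):
    for p in ([.17,-.33,.33],[.36,.12,.33],[.46,.18,.33],[.58,.21,.05],[.54,.417,.05],[.657,.225,.19]):
        q=ik(p,down(yaw+k)); print(k>0,p,None if q is None else np.round(q,2))
s=get_state();print(R.from_rotvec(s["eef_rot"]).as_matrix().round(2))
rot=s["eef_rot"]
c=[yaw,yaw+np.pi]
Y=R.from_rotvec(rot).as_matrix()[:,1]
qs=[ik([.46,.18,.33],down(a)) for a in c]
a=min((abs(q[5]),a) for q,a in zip(qs,c) if q is not None)[1]
movep([.17,-.33,.33],rot); movep([.34,.12,.33],down(a)); movep([.44,.18,.33],down(a))
s=get_state();f=grab_frame("wrist");save(f,"w1");T=wristT(f,s)
print("a",a,s["clock"],s["q"],"cam",T[:3,3].round(3),T[:3,2].round(2))
for n,z in (("post_tip",.091),("flap_hinge",.04),("flap_bar",.04),("coil",.043),("shutter_box",0),("tray_in",.004)):
    for r in tip_of("wrist",n)[:2]: print("tip",n,round(r["score"],2),np.round(r["centre"],1),np.round(atz(f,r["centre"],z,T),4))
for r in silhouettes("wrist","coil")[:3]:
    print("coil",round(r["score"],2),r["centre"],r["mask"].sum(),np.round(atz(f,r["centre"],.065,T),3))
E
```

```text
False [0.17, -0.33, 0.33] [-1.29 -0.07 -0.4   1.24  0.    0.06]
False [0.36, 0.12, 0.33] [ 0.13 -0.05 -0.39  1.24  0.    1.48]
False [0.46, 0.18, 0.33] [ 0.22  0.17 -0.14  1.25  0.    1.57]
False [0.58, 0.21, 0.05] [ 0.23  0.61 -0.23  0.73  0.    1.58]
False [0.54, 0.417, 0.05] [ 0.55  0.72 -0.03  0.83  0.    1.9 ]
False [0.657, 0.225, 0.19] [0.22 0.63 0.18 1.13 0.   1.57]
True [0.17, -0.33, 0.33] [-1.29 -0.07 -0.4   1.24  0.   -3.09]
True [0.36, 0.12, 0.33] [ 0.13 -0.05 -0.39  1.24  0.   -1.66]
True [0.46, 0.18, 0.33] [ 0.22  0.17 -0.14  1.25  0.   -1.57]
True [0.58, 0.21, 0.05] [ 0.23  0.61 -0.23  0.73  0.   -1.56]
True [0.54, 0.417, 0.05] [ 0.55  0.72 -0.03  0.83  0.   -1.24]
True [0.657, 0.225, 0.19] [ 0.22  0.63  0.18  1.13  0.   -1.57]
[[ 0.9   0.43 -0.  ]
 [ 0.43 -0.9   0.  ]
 [-0.   -0.   -1.  ]]
a 3.3615926535897933 5.3667 [ 2.32690167e-01  1.38390756e-01 -1.86585530e-01  1.24771455e+00
 -1.85561231e-04 -1.55791195e+00] cam [0.458 0.105 0.471] [-0.07  0.29 -0.95]
tip post_tip 0.74 [199.8 164.3] [0.5805 0.2062 0.091 ]
tip post_tip 0.58 [274.2 159.3] [0.4922 0.1802 0.091 ]
tip flap_hinge 0.68 [157.8 162.9] [0.6541 0.2305 0.04  ]
tip flap_bar 0.85 [274.1 161.7] [0.4963 0.1936 0.04  ]
tip flap_bar 0.35 [225.5 280.3] [0.5373 0.3957 0.04  ]
tip coil 0.81 [342.   93.9] [0.4257 0.0864 0.043 ]
tip coil 0.74 [156.  265.1] [0.6443 0.3901 0.043 ]
tip shutter_box 0.76 [214.1 154.3] [0.5904 0.2104 0.    ]
tip tray_in 0.58 [228.5 280. ] [0.539  0.4183 0.004 ]
coil 0.82 [210.5, 161.1] 1360 [0.576 0.206 0.065]
coil 0.73 [346.3, 85.8] 1059 [0.425 0.077 0.065]
coil 0.63 [318.9, 206.8] 532 [0.423 0.237 0.065]
```

View pics/w1.png

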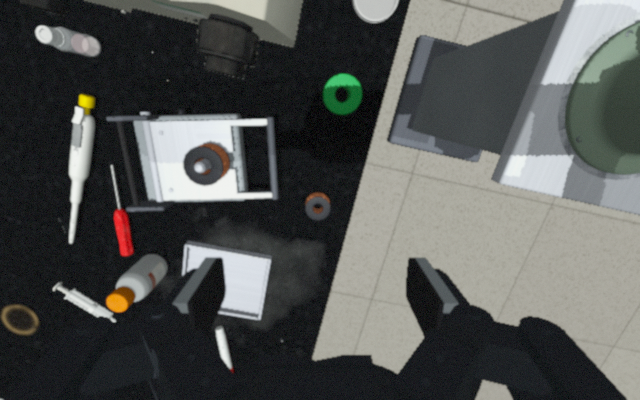

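The wrist picture shows the box (hinge at the left at column 125, bar at 273, coil and post at (205,163)), the tray at (228,280) and the look-alikes at (342,94) and (318,206). In this orientation the camera sits on the microscope's side, so I'll flip the wrist half a turn and take a closer measurement.

```bash
python3 - <<'E'
from h import *
yaw=.226
rot=down(yaw)
movep([.44,.18,.33],rot)
rays={}
for i,p in enumerate(([.47,.185,.27],[.55,.205,.25],[.58,.22,.25])):
    movep(p,rot); sleep(.15)
    s=get_state();f=grab_frame("wrist");T=wristT(f,s);save(f,f"w2_{i}")
    print(i,s["clock"],T[:3,3].round(3))
    for n,z in (("post_tip",.091),("flap_hinge",.04),("flap_bar",.04),("tray_in",.004)):
        for r in tip_of("wrist",n)[:1]:
            print(n,round(r["score"],2),np.round(r["centre"],1),np.round(atz(f,r["centre"],z,T),4))
            rays.setdefault(n,[]).append(ray(f,r["centre"],T))
for n in rays:
    if len(rays[n])>1: print(n,tri(rays[n]).round(4))
E
python3 -c "
import cv2,numpy as np
cv2.imwrite('pics/w2c.png',np.vstack([cv2.resize(cv2.imread(f'pics/w2_{i}.png'),(480,300)) for i in (0,2)]))"
```

```text
0 8.9333 [0.454 0.26  0.413]
post_tip 0.86 [422.2 176.1] [0.5816 0.2133 0.091 ]
flap_hinge 0.96 [474.4 168.4] [0.6606 0.2291 0.04  ]
flap_bar 0.92 [341.4 166.7] [0.5023 0.1952 0.04  ]
tray_in 0.75 [406.2 158.5] [0.5878 0.2187 0.004 ]
1 9.7667 [0.533 0.28  0.392]
post_tip 0.65 [345.8 183.8] [0.58   0.2116 0.091 ]
flap_hinge 0.59 [415.9 170.1] [0.6624 0.2338 0.04  ]
flap_bar 0.6 [274.7 171.5] [0.5045 0.196  0.04  ]
tray_in 0.67 [349.  185.6] [0.5982 0.1906 0.004 ]
2 10.425 [0.563 0.295 0.392]
post_tip 0.71 [314.  194.3] [0.5816 0.209  0.091 ]
flap_hinge 0.88 [385.1 179.2] [0.661  0.2306 0.04  ]
flap_bar 0.66 [246.3 181.5] [0.5047 0.192  0.04  ]
post_tip [0.58   0.2125 0.0966]
flap_hinge [0.663  0.2306 0.0358]
flap_bar [0.5037 0.1934 0.0356]
tray_in [0.5809 0.2131 0.0538]
```

View pics/w2c.png

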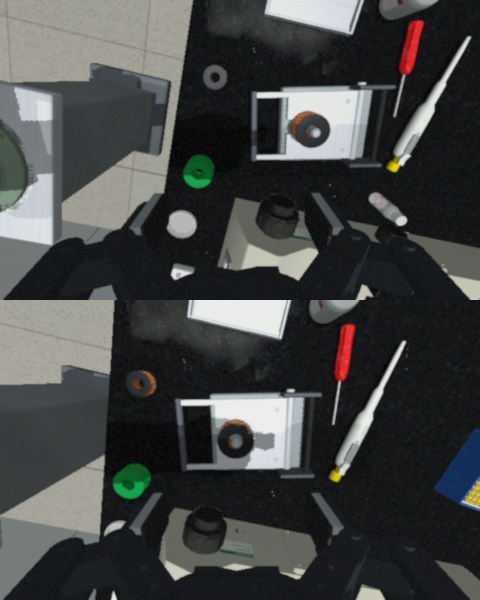

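The cut-outs show the box from two heights, with the post inside the coil at (314,130) in the upper one and (236,440) in the lower. Averaging the two wrist orientations gives post ≈ (0.581, 0.211) and yaw ≈ 0.23. Next I grasp the coil.

```bash
python3 - <<'E'
from h import *
rot=down(.23)
P=np.array([.581,.211])
move_l([*P,.20],.2,rot=rot)
f0=np.array(get_state()["contact_force"])
hit=move_l([*P,.050],.12,until_force=6)
print("hit",hit,get_state()["position"],f0)
if not hit:
    grab(30); s=get_state()
    print(s["clock"],s["finger_gap"],s["grasp_force"],np.array(s["contact_force"])-f0,np.array(s["wrist_torque"]).round(2))
E
```

```text
hit False [0.5816728  0.21117271 0.05086504] [-0.10801024  0.02324709  0.1621034 ]
12.9 0.598257546882839 31.213071551173925 [-1.74475024  0.08771953  5.76273524] [-0.04  0.36  0.07]
```

```bash
python3 - <<'E'
from h import *
p=np.array(get_state()["position"])
for dz in (.004,.02,.06,.10):
    q=p.copy();q[2]+=dz
    hit=move_l(q,.06 if dz<.03 else .1,until_force=12)
    s=get_state();print(dz,hit,np.round(s["contact_force"],2),round(s["finger_gap"],3),np.round(s["position"],4))
    if hit: break
f=grab_frame("scene");save(f,"s2");f=grab_frame("top")
rr=[]
for c in("scene","top"):
    g=grab_frame(c)
    for n,z in(("tray_in",.004),("tray",.0)):
        for r in tip_of(c,n)[:1]: print(c,n,r["score"],atz(g,r["centre"],z).round(4))
    for r in silhouettes(c,"tray")[:1]: print("mask",r["score"],atz(g,r["centre"],.008).round(4), cv2.minAreaRect(np.argwhere(r["mask"])[:,::-1].astype(np.float32)))
import sys
i=f=grab_frame("scene");cv2.imwrite("pics/s2c.png",cv2.resize(f["img"][120:320,200:460,::-1],None,fx=3,fy=3,interpolation=cv2.INTER_CUBIC)[:600,:780])
print(s["clock"])
E
```

```text
0.004 False [-0.61 -0.07 -1.91] 0.599 [0.5814 0.2111 0.0548]
0.02 False [-0.15 -0.59 -1.09] 0.596 [0.5819 0.2112 0.0714]
0.06 False [ 0.23 -0.2  -1.58] 0.598 [0.5813 0.2111 0.1107]
0.1 False [ 0.07  0.25 -2.37] 0.599 [0.5811 0.211  0.1503]
scene tray_in 0.93 [0.5398 0.422  0.004 ]
scene tray 0.92 [0.5545 0.4242 0.    ]
mask 0.84 [0.5496 0.4316 0.008 ] ((273.4206848144531, 254.8314666748047), (41.14263916015625, 48.27473831176758), 64.79888153076172)
top tray_in 0.63 [0.5419 0.4171 0.004 ]
top tray 0.81 [0.5362 0.4227 0.    ]
mask 0.64 [0.543  0.4119 0.008 ] ((253.5, 219.0), (40.0, 35.0), 90.0)
14.6667
```

View pics/s2c.png

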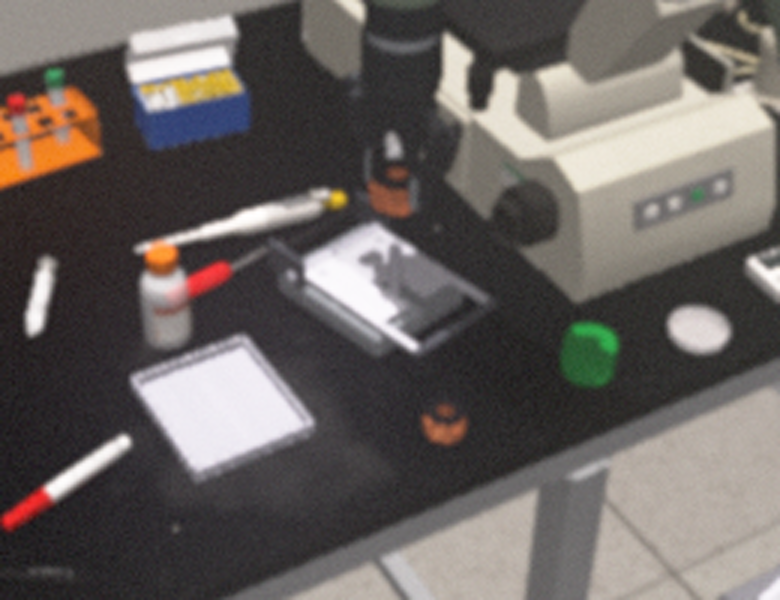

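The picture shows the coil held clear of the post at (390,190 in the crop), the flap shut and the tray empty at (222,405). Now I place it.

```bash
python3 - <<'E'
from h import *
rot=down(.23)
move_l([.541,.418,.15],.2)
move_l([.541,.418,.03],.12); sleep(.2)
hit=move_l([.541,.418,.006],.02,until_force=3); s=get_state();print(hit,np.round(s["contact_force"],2),s["position"],s["clock"])
if hit or s["position"][2]<.012:
    let_go(); s=get_state(); print(np.round(s["contact_force"],2),s["finger_gap"])
    move_l([.541,.418,.16],.12)
    f=grab_frame("wrist");s=get_state();T=wristT(f,s);save(f,"w3")
    for r in tip_of("wrist","coil")[:3]: print(r["score"],r["centre"],atz(f,r["centre"],.004,T).round(3))
print(s["clock"])
E
```

```text
True [-1.22 -1.    4.56] [0.54088896 0.41791145 0.01186725] 18.625
[ 0.28 -0.35 -0.92] 1.0005727561012223
0.59 [314.9, 186.8] [0.541 0.415 0.004]
0.56 [180.7, 292.8] [0.425 0.264 0.004]
20.5083
```

View pics/w3.png

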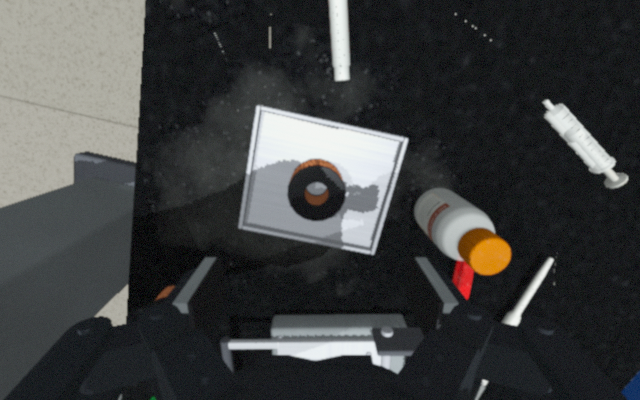

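The coil lies flat in the middle of the tray at (316,190), released. Next is the bar. I enter the window offset to the front so the open inner finger clears the plate, then close gently and centre on it.

```bash
python3 - <<'E'
from h import *
rot=down(.23);u=np.array([np.cos(.23),np.sin(.23)])
B=np.array([.4995,.193])
P=lambda d,z:[*(B+d*u),z]
def show(m):
    s=get_state();x=np.array(s["position"]);F=np.array(s["contact_force"])
    print(m,round(s["clock"],1),"d",round((x[:2]-B)@u,4),"z",round(x[2],4),"gap",round(s["finger_gap"]*85,1),"Fu",round(F[:2]@u,1),"Fz",round(F[2],1),"grasp",round(s["grasp_force"],1))
    return s
move_l(P(-.017,.16),.2); show("hover")
hit=move_l(P(-.017,.018),.12,until_force=6); show("down")
if not hit:
    hit=move_l(P(-.008,.018),.05,until_force=6); show("in")
    if not hit:
        grab(20); show("grab")
        for d in (-.006,-.004,-.002,0,.002):
            move_l(P(d,.018),.05); sleep(.1); show("c")
f=grab_frame("wrist");save(f,"w4")
E
```

```text
hover 21.9 d -0.0164 z 0.16 gap 85.4 Fu 1.2 Fz -0.0 grasp 0.0
down 23.2 d -0.0164 z 0.0186 gap 85.2 Fu -0.2 Fz 0.1 grasp 0.0
in 23.6 d -0.0071 z 0.0184 gap 84.7 Fu -0.4 Fz 0.2 grasp 0.0
grab 24.2 d -0.0012 z 0.02 gap 9.3 Fu 10.9 Fz -1.3 grasp 21.4
c 24.6 d -0.0012 z 0.0194 gap 9.0 Fu 7.7 Fz -1.5 grasp 21.4
c 24.9 d -0.0013 z 0.0187 gap 9.2 Fu 5.8 Fz -0.8 grasp 21.4
c 25.3 d -0.0013 z 0.0182 gap 9.2 Fu 3.8 Fz 0.6 grasp 21.5
c 25.6 d -0.0013 z 0.0182 gap 9.1 Fu -0.4 Fz 6.2 grasp 21.9
c 26.0 d -0.0014 z 0.018 gap 9.2 Fu -5.5 Fz 11.5 grasp 22.3
```

The bar is held: the arm centred itself at d = −1.3 mm, so the hinge lies at bar + 165 mm along the axis. Next comes the swing along the arc.

```bash
python3 - <<'E'
from h import *
u=np.array([np.cos(.23),np.sin(.23)])
H=np.array([.4995,.193])+(.165-.0013)*u
move_l([*(H-.165*u),.0185],.05); grab(30)
for th in np.r_[np.arange(.1,1.45,.1),1.45,1.5,1.571]:
    hit=move_l([*(H-.165*np.cos(th)*u),.0185+.165*np.sin(th)],.08 if th<1.4 else .04,until_force=15)
    s=get_state();x=np.array(s["position"]);F=np.array(s["contact_force"])
    print(round(th,2),hit,"err mm",round(((x[:2]-H)@u+.165*np.cos(th))*1e3,1),round((x[2]-.0185-.165*np.sin(th))*1e3,1),"Fu",round(F[:2]@u,1),"Fz",round(F[2],1),"gap",round(s["finger_gap"]*85,1))
    if hit: break
sleep(.5);s=get_state();x=np.array(s["position"]);print(s["clock"],((x[:2]-H)@u*1e3).round(2),x,np.round(s["contact_force"],2))
f=grab_frame("wrist");T=wristT(f,s);save(f,"w5")
rs={}
for c in("wrist","scene","top"):
    g=grab_frame(c);TT=T if c=="wrist" else None
    for n in("flap_bar","flap_hinge"):
        for r in tip_of(c,n)[:1]: print(c,n,round(r["score"],2),np.round(r["centre"]),atz(g,r["centre"],.205 if n=="flap_bar" else .04,TT).round(4))
    if c=="scene": cv2.imwrite("pics/s5c.png",cv2.resize(g["img"][120:320,200:460,::-1],None,fx=3,fy=3,interpolation=cv2.INTER_CUBIC))
E
```

```text
0.1 False err mm -0.1 -0.0 Fu 2.9 Fz -2.5 gap 9.0
0.2 False err mm -0.1 -0.3 Fu 3.1 Fz -2.1 gap 8.6
0.3 False err mm -0.2 -0.5 Fu 3.7 Fz -2.4 gap 8.6
0.4 False err mm -0.4 -0.5 Fu 3.2 Fz -2.0 gap 9.5
0.5 False err mm -0.7 -0.3 Fu 1.0 Fz -0.9 gap 9.0
0.6 False err mm -1.1 -0.3 Fu -2.9 Fz -0.8 gap 9.0
0.7 False err mm -1.4 -0.0 Fu -4.7 Fz 2.6 gap 9.0
0.8 False err mm -1.9 0.2 Fu -8.1 Fz 4.1 gap 9.0
0.9 False err mm -1.6 0.9 Fu -8.5 Fz 8.1 gap 8.8
1.0 False err mm -0.8 1.2 Fu -7.2 Fz 8.7 gap 8.6
1.1 False err mm 0.2 1.2 Fu -4.3 Fz 6.3 gap 8.8
1.2 False err mm 0.3 1.2 Fu -3.7 Fz 6.2 gap 8.8
1.3 False err mm 0.7 1.1 Fu -2.1 Fz 5.1 gap 8.6
1.4 False err mm 0.7 0.8 Fu -1.1 Fz 3.1 gap 8.8
1.45 False err mm 0.5 0.6 Fu -0.9 Fz 2.9 gap 9.0
1.5 False err mm 0.7 0.6 Fu -1.1 Fz 2.0 gap 8.7
1.57 False err mm 0.7 0.5 Fu -1.6 Fz 2.5 gap 8.7
33.375 0.56 [0.65910765 0.23185473 0.184012  ] [-1.61  5.06  0.71]
wrist flap_bar 0.63 [318. 285.] [0.6614 0.2316 0.205 ]
scene flap_bar 0.66 [318. 156.] [0.6583 0.2139 0.205 ]
scene flap_hinge 0.73 [314. 201.] [0.6663 0.2203 0.04  ]
top flap_bar 0.6 [384. 258.] [ 0.402 -0.004  0.205]
top flap_hinge 0.41 [309. 186.] [0.6527 0.2235 0.04  ]
```

View pics/s5c.png

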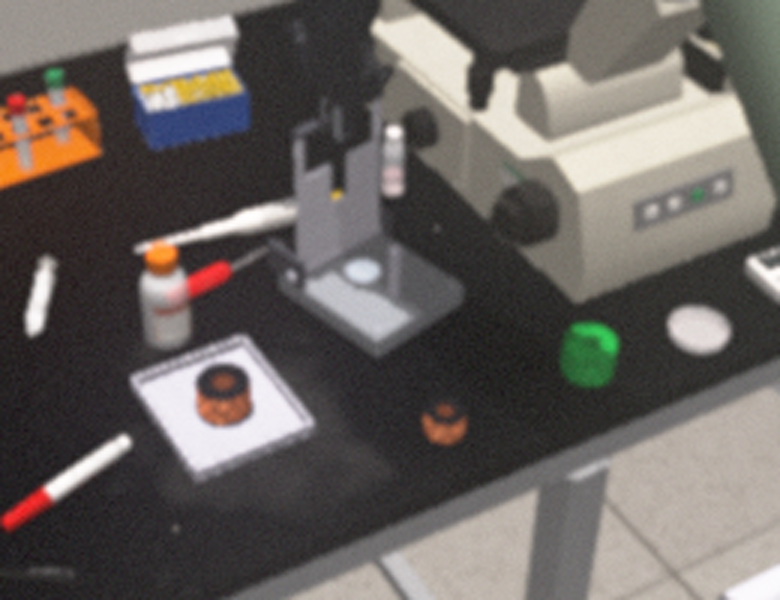

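View pics/w5.png

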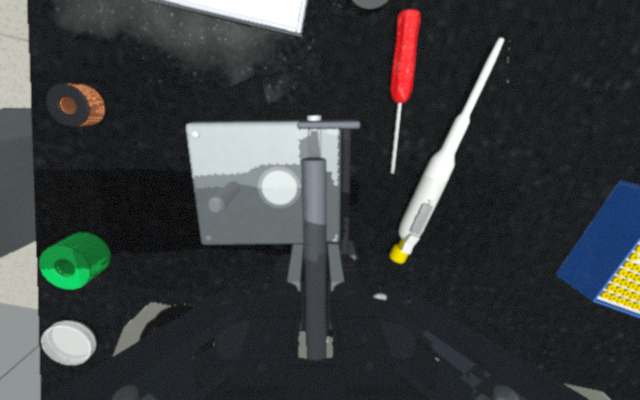

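The scene picture shows the flap upright at (340,190) in the gripper and the coil in the tray at (223,393), with the bystanders untouched. In the wrist picture the bar and the hinge pin share column 314, and the camera lies in the flap's plane, so the flap is vertical. I'll trim the 0.5 mm residual and hand in.

```bash
python3 - <<'E'
from h import *
u=np.array([np.cos(.23),np.sin(.23)])
H=np.array([.4995,.193])+(.165-.0013)*u
move_l([*(H-.0005*u),.184],.01); sleep(.6)
s=get_state();print(s["clock"],((np.array(s["position"])[:2]-H)@u*1e3).round(2),s["finger_gap"],np.abs(s["joint_velocities"]).max())
print(sign_off())
E
```

```text
34.725 -0.35 0.10010198704814735 0.0009770548785290887
the job is handed in; nothing more can be done
None
```

The job is handed in at about 35 s: the coil is flat in the tray and released, and the flap is held at rest, upright at its balance point, with the bar in the gripper within about 0.4 mm of vertically over the hinge as I measured it.

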